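# Lock the nylon brake roller into the indexing fixture

### The arm

A 7-joint arm with a two-finger parallel gripper is mounted at the origin on the work surface. World frame = base frame: x ahead of the robot, y to its left, z up, the work surface at z = 0. Lengths are in m, angles in degrees, forces in N, time in s.
With the tool pointing down it reaches from about 0.425 to 0.875 m from the base axis. Payload 4.7 kg.
Tool frame: the origin (TCP) lies between the finger pads; the fingertips stand env.finger_overhang ahead of it and the grasp point (between the pads) lies 5 mm behind it (env.finger_overhang is the distance from the TCP to the fingertips, in m); z points along the fingers, y is the line along which they close (so a half turn about z gives the same grasp; the last joint's range is limited). The gripper opens to 87 mm and grips with 3 to 60 N. Pads are 19 mm wide; open, the fingers measure 117 mm over their backs; the gripper's body (75 mm by 190 mm) begins 51 mm behind the grasp point.
Start: joints at [-68.978, 18.392, -4.016, 83.108, 1.295, 78.541, -3.26], TCP at [0.225, 0.61, 0.237] pointing down, gripper open.
Joint ranges: [-163.93, 163.93], [-17.29, 119.83], [-79.2, 71.16], [3.27, 140.29], [-89.18, 269.18], [5.43, 117.66], [-154.24, 154.24]. Speed limits (degrees/s): [147.25, 147.25, 180, 180, 180, 180, 180].

### API

Orientations are given as [roll, pitch, yaw] about the fixed x, y, z axes, in that order (R = Rz(yaw) Ry(pitch) Rx(roll)).
In Python, from cell import telemetry, eyes, env, models gives the robot as it stands. The module is installed in compiled form; this text tells all that it offers.
- The arm moves only by the tool drive_tool, never from a script. Its arguments are lists of equal length, an entry for each row: "angular": the turn, a rotation vector about the tool's x, y, z in rad, a list of three; "delta_pos": the shift along the tool's x, y, z in cm, a list of three; "gripper": the finger opening in cm, from 0 to 8.7. A call has 1 to 20 rows; each row shifts and turns the commanded pose from where the row before left it, along the tool's axes as they then stand; what a row does not reach is not made up. A row lasts 1/10 s, in which the tool goes at most 50 mm and 8.59 degrees, less where a joint would pass 70% of its speed; a pose out of reach is approached as far as the arm can. A call with a gripper value outside its range is refused whole. The fingers move at their own pace and stop on an object; "squeeze" is the grip in N (left out, the last holds). Time passes only in rows, so rows that do not move let the fingers close. It gives the time, the measured TCP pose, the force, the opening and the grip force at its end, in the units of the state.
- telemetry.get_obs(): the state, without advancing time (a new reading comes with each control period).
- eyes.read_camera(name): name is "scene" or "top" or "wrist"; returns a dict with "pixels" (400x640x3 uint8, red, green, blue), "mtx" (3x3 intrinsics, pixels), "origin" and "orientation" of the camera in the world. Camera axes: x right, y down, z forward; pixel columns grow to the right and rows downward; lengths in m; the calibration is good to about 2 mm. A picture is of the moment at which its call begins. There is no depth.
- env.sign_off(): hands the job in; it is judged then, once.
Trained networks look in a picture, given as the dict that the camera call returned (one of the last four; its "shot" number tells which), for a name from the list of things; names that differ only in an ending like _2 or _b are one class to them, and where a whole thing is asked for, a point or a joint stands for the part that bears it (a point fixed in the world has none). Each returns a list of dicts, best first, with "p" (0 to 1); they miss things now and then, are a little off and sometimes report something else, mostly with a low value. They report only what shows in the picture. A call takes as long as a camera call. They do not tell look-alikes from the thing itself.
- models.search_frame(picture, target): "centre" ([column, row] in pixels, amid what is visible of it).
- models.cut_out(picture, target): "pixels" (400x640 bool, what is visible of it) and "centre" ([column, row] in pixels, amid what is visible of it).
The state is a dict: "time_s": time; "qpos": joint angles; "joint_velocities": joint speeds; "effort": joint torques, N m; "tool_pos": TCP position; "tool_rot": TCP orientation; "force": force on the tool from outside, world axes, zero at the start; "wrist_torque": the same for the moment, N m; "grip_width": finger opening in m; "grasp_force": force on a finger pad.
Only numpy, scipy, OpenCV 4.12 (cv2) and the standard library are available. Lean on these libraries where they do the work, as an engineer would, in place of code of your own. Each camera call takes 0.05 s, during which the arm holds its last target. There are 200 camera calls.

### The job

First lay the upright white nylon roller on its side in the V-cradle of the blue roller fixture and let go of it. Then pull up the black lock plunger knob on the yellow tailstock, slide the tailstock to the next hole towards the roller and let the pin go fully home there, so that the roller is captured between tailstock and end stop. Finish while holding: keep gripping the knob with the pin held down in its new hole, and leave the other things on the bench where they are.

Things in the scene. Friction and masses are not known exactly. Their poses are not given: they have to be found in the camera images.
- fixture: Blue steel base plate bolted to the bench, 120 (x) by 270 (y, -130 to +140) by 12 mm high; origin on the bench surface, z up, +y from the tailstock to the end stop. On its line x = 0 stand a steel rail 40 wide (top at z = 32, y = -115 to 46), the V-cradle and the end stop. Pin holes in the rail, 10 mm wide, black dots, at y = -56, -21 and 14.
- seat (a point): Where the roller's centre belongs in the cradle: fixture x 0, y 82, z 56 mm, axes as the fixture's; the roller's axis lies along y. Cradle: two 45-degree steel V-yokes, 12 mm thick, at y = 58 and 106, 48 mm wide over the lips, lips at z = 46, open between, plate top at z = 12. With the tailstock locked in the next hole the roller has 2 mm of play either way.
- stop_face (a point): Middle of the face of the dark steel end stop at the cradle's +y end: fixture x 0, y 120, z 56 mm. The stop is 50 wide, 14 thick, its top at z = 57. Between it and the tailstock are 111 mm clear with the tailstock in its first hole, 76 mm in the next.
- next_hole (a point): Mouth of the hole for the pin to go into: fixture x 0, y 14, z 32 mm, on top of the rail, in front of the tailstock on the roller's side, 35 mm from the first hole.
- roller: White nylon roller, a plain cylinder 44 mm in diameter and 72 mm long with small dark bore ends, about 125 g, standing upright on the bench at the start. Origin at the centre of the end it stands on, z along its axis. Both ends are alike; it may lie either way round.
- roller_center (a point): The centre of the roller, on its axis, 36 mm from either end.
- tailstock (a joint): Slide along the rail, in m, of the yellow tailstock block (64 wide, 60 long in fixture y, top at z = 72 mm, plunger in its middle): 0 = first hole (middle at fixture y = -21), +0.035 = next hole towards the roller, -0.035 = hole away from it; range -0.045 to 0.045. About 2 N of friction; a pin in its hole leaves 1 mm of play each way.
- plunger (a joint): Lift of the spring lock plunger in the tailstock, in m: 0 = fully down (pin 10 mm deep in its hole), 0.010 = the round pin tip just clears the rail, 0.016 = fully up. It moves straight up and down; spring and weight press it down with about 5 N when down, 8 N when up. Over solid rail it rests at about 0.010.
- knob: Black plunger knob, round, 25 mm in diameter and 26 mm tall, axis upright, on a brass bush (18 mm) on top of the tailstock; moves with the plunger. Origin at its centre: 97 mm above the bench and 25 mm above the tailstock's top when the plunger is down; at first it stands at fixture x = 0, y = -21 mm.
- brass_block: Brass setting block, 50 x 35 x 25 mm, lying on the bench; leave alone.
- pad_blank: Black brake pad blank on a steel back, 62 x 112 x 14 mm, lying on the bench; leave alone.
- bolt_a: Iron anchor bolt standing on its hexagon head, 28 mm wide, 87 mm tall; leave alone.
- bolt_b: Second iron anchor bolt, same size, standing on its head; leave alone.
Not all that is in view belongs to the job. There is more than one size of the roller; the one meant has the size given above.

How it is judged:
By the outcome, as a careful person would: the job done as asked, in the order asked, and still so for the second after the job is handed in, while the arm keeps its last pose, push and grip.
It also fails if it takes over 58 s, if anything falls off the work surface, if the arm or the gripper's body presses on something with over 40 N, if the wrist force passes 120 N, or if a joint passes its speed limit or range.

## Working session

There is one attempt and no reset: what is moved stays moved. The work goes in short steps, Python scripts to look and compute and a tool call to move; the robot and the scene stay as the last step left them, time stands still between calls to the robot, and variables do not carry over. Pictures are saved under pics/ and viewed, at most 10 in all, crops included, and the job is handed in when it is done.

Besides the shell and the picture viewer there is one more tool, called after ">>>" as name(argument=value, ...) on one line, values as JSON. drive_tool: Moves the arm, as the interface text tells. Its arguments: {"type":"object","properties":{"angular":{"type":"array","items":{"type":"array","items":{"type":"number"}}},"delta_pos":{"type":"array","items":{"type":"array","items":{"type":"number"}}},"gripper":{"type":"array","items":{"type":"number"}},"squeeze":{"type":"number"}},"required":["angular","delta_pos","gripper"]}

```bash
mkdir -p pics; cat > h.py <<'E'
import numpy as np, cv2
from cell import telemetry, eyes, env, models
from scipy.spatial.transform import Rotation as R
def rot(o):
    o=np.array(o,float)
    return o if o.shape==(3,3) else (R.from_quat(o).as_matrix() if o.size==4 else R.from_euler('xyz',o,degrees=True).as_matrix())
def snap(n,f=None):
    p=eyes.read_camera(n)
    if f: cv2.imwrite('pics/'+f,p['pixels'][:,:,::-1])
    return p
def ray(p,uv):
    d=rot(p['orientation'])@np.linalg.inv(p['mtx'])@np.array([uv[0],uv[1],1.])
    return np.array(p['origin']),d
def onz(p,uv,z):
    o,d=ray(p,uv); return o+d*(z-o[2])/d[2]
def proj(p,X):
    c=rot(p['orientation']).T@(np.array(X,float)-p['origin']); c=p['mtx']@c; return c[:2]/c[2]
E
python3 - <<'E'
from h import *
print(telemetry.get_obs(),env.finger_overhang)
ims=[]
for n in('scene','top'):
    p=snap(n); ims.append(p['pixels'])
    print(n,p['origin'],p['orientation'],p['mtx'].tolist())
    for t,z in(('roller',.036),('knob',.097),('tailstock',.05),('fixture',.01),('bolt_a',.04),('pad_blank',.01),('brass_block',.02)):
        print(t,[(np.round(d['centre']),round(d['p'],2),onz(p,d['centre'],z).round(3)) for d in models.search_frame(p,t)])
    cv2.imwrite(f'pics/{n}.png',p['pixels'][:,:,::-1])
E
```

```text
{'time_s': 0.0, 'qpos': array([-68.97902382,  18.43930788,  -4.01515221,  83.17666069,
         1.29552342,  78.53958802,  -3.26081254]), 'joint_velocities': array([ 0.05730685, -0.06508134,  0.00611731,  0.07126622, -0.06857756,
       -0.0659976 ,  0.01627373]), 'effort': array([ 1.47764426e-04, -4.91292965e+01, -4.03563436e-01, -3.12526166e+01,
       -6.38159411e-02,  4.35472280e-02,  1.62308652e-04]), 'tool_pos': array([0.22445225, 0.60944806, 0.23544321]), 'tool_rot': array([-1.79889715e+02,  6.41708748e-03,  1.59787751e+02]), 'force': array([0.49650419, 0.12376354, 0.11103454]), 'wrist_torque': array([ 0.00865476, -0.04542733, -0.03378519]), 'grasp_force': 0.0, 'grip_width': 0.08728631892924943} 0.014
scene [1.56542071 0.14744289 0.75126671] [-124.3458188     1.4074358    97.03784578] [[515.6844660161482, 0.0, 309.93176820198073], [0.0, 515.6844660161482, 193.5227208521148], [0.0, 0.0, 1.0]]
roller [(array([411., 182.]), 0.86, array([0.454, 0.25 , 0.036])), (array([414., 228.]), 0.71, array([0.643, 0.25 , 0.036])), (array([465., 198.]), 0.69, array([0.513, 0.376, 0.036])), (ar
[... 882 characters left out ...]
, 0.74, array([0.467, 0.259, 0.036])), (array([190., 220.]), 0.64, array([0.542, 0.379, 0.036])), (array([201., 251.]), 0.59, array([0.452, 0.345, 0.036]))]
knob [(array([364., 231.]), 0.44, array([ 0.518, -0.128,  0.097]))]
tailstock [(array([367., 232.]), 0.8, array([ 0.513, -0.142,  0.05 ]))]
fixture [(array([354., 233.]), 0.92, array([ 0.512, -0.106,  0.01 ])), (array([438., 194.]), 0.45, array([ 0.634, -0.36 ,  0.01 ]))]
bolt_a [(array([431., 249.]), 0.49, array([ 0.467, -0.333,  0.04 ]))]
pad_blank [(array([286., 158.]), 0.88, array([0.734, 0.101, 0.01 ]))]
brass_block [(array([234., 196.]), 0.63, array([0.615, 0.256, 0.02 ])), (array([230., 246.]), 0.57, array([0.467, 0.264, 0.02 ]))]
```

View pics/top.png

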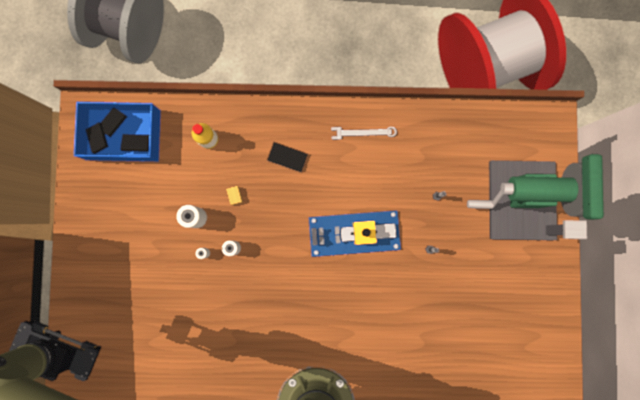

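View pics/scene.png

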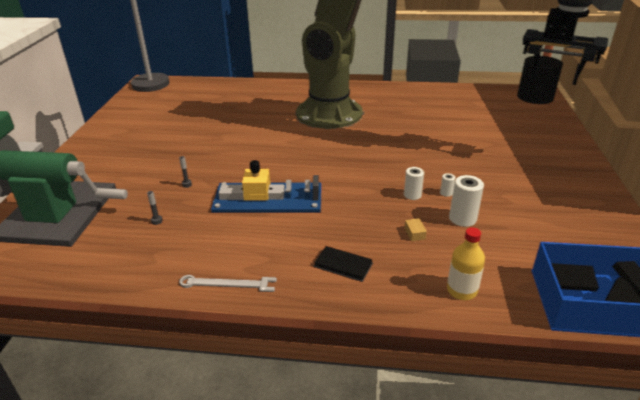

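Top view: white cylinders at (230,247) medium, (190,216) large and (201,253) small. The fixture is at (355,234) with the end stop to the left (world +y) and the tailstock and knob at (366,233). The scene view shows the same cylinders at (414,183), (466,200) and (448,184). The other white or cylindrical things (bottle, spools, vise) don't match. The medium one should be the 44 x 72 roller, so I'll check sizes and take one close crop.

```bash
python3 - <<'E'
from h import *
p=snap('scene')
for d in models.cut_out(p,'roller'):
    m=d['pixels']; r,c=np.where(m); 
    b=onz(p,[c.mean(),r.max()],0); dist=np.linalg.norm(b-p['origin'])
    print(np.round(d['centre']),round(d['p'],2),'w px',c.max()-c.min()+1,'h px',r.max()-r.min()+1,'base',b.round(3),'width mm',(c.max()-c.min()+1)/515.7*dist*1e3)
for name,x,y in(('med',.467,.259),):
    for dx in (0,):
        pass
q=snap('top')
for d in models.cut_out(q,'roller'):
    m=d['pixels']; r,c=np.where(m); print('top',np.round(d['centre']),m.sum(),c.min(),c.max(),r.min(),r.max())
a=cv2.resize(p['pixels'][150:240,370:500],None,fx=4,fy=4,interpolation=cv2.INTER_CUBIC)
b=cv2.resize(q['pixels'][190:275,300:410],None,fx=4,fy=4,interpolation=cv2.INTER_CUBIC)
h=max(a.shape[0],b.shape[0]); o=np.zeros((360+340,520,3),np.uint8); o[:360,:520]=a; o[360:,:440]=b
cv2.imwrite('pics/crop.png',cv2.resize(o,None,fx=.85,fy=.85)[:,:,::-1])
w=snap('wrist'); print(w['origin'],w['orientation'],w['mtx'][0,0])
E
```

```text
[465. 202.] 0.7 w px 34 h px 51 base [0.578 0.373 0.   ] width mm 83.1279809063245
[442. 189.] 0.63 w px 15 h px 22 base [0.453 0.342 0.   ] width mm 39.46415406181951
[413. 183.] 0.55 w px 20 h px 33 base [0.478 0.256 0.   ] width mm 51.43237427780341
[154. 206.] 0.44 w px 15 h px 33 base [ 0.634 -0.367  0.   ] width mm 37.885056272559076
top [188. 220.] 508 177 205 205 226
top [202. 252.] 117 195 208 248 257
top [229. 247.] 205 221 239 241 254
[0.16332896 0.63305289 0.38535064] [1.65991098e+02 2.30869759e-02 6.97836219e+01] 301.25038893964637
```

View pics/crop.png

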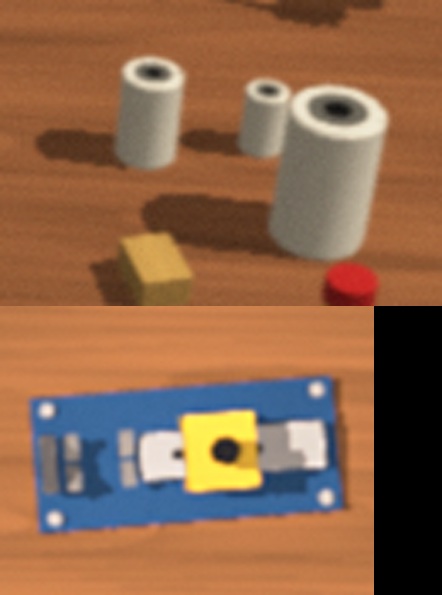

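The crop shows three white cylinders. The left one at scene (413,183) is mid-sized with the 44:72 proportion; the others are clearly smaller and larger. I choose it, at about (0.465, 0.257). Fixture: the end stop is at the left and the tailstock with knob is right of centre.

>>> drive_tool(angular=[[0, 0, 0], [0, 0, 0], [0, 0, 0], [0, 0, 0], [0, 0, 0], [0, 0, 0], [0, 0, 0], [0, 0, 0], [0, 0, 0], [0, 0, 0], [0, 0, 0.136], [0, 0, 0.136], [0, 0, 0.136], [0, 0, 0.136], [0, 0, 0.136], [0, 0, 0.136], [0, 0, 0.136], [0, 0, 0.136], [0, 0, 0.136], [0, 0, 0]], delta_pos=[[-3.5, -2.55, 0], [-3.5, -2.55, 0], [-3.5, -2.55, 0], [-3.5, -2.55, 0], [-3.5, -2.55, 0], [-3.5, -2.55, 0], [-3.5, -2.55, 0], [-3.5, -2.55, 0], [-3.5, -2.55, 0], [-3.5, -2.55, 0], [0, 0, 0], [0, 0, 0], [0, 0, 0], [0, 0, 0], [0, 0, 0], [0, 0, 0], [0, 0, 0], [0, 0, 0], [0, 0, 0], [0, 0, 0]], gripper=[8.7, 8.7, 8.7, 8.7, 8.7, 8.7, 8.7, 8.7, 8.7, 8.7, 8.7, 8.7, 8.7, 8.7, 8.7, 8.7, 8.7, 8.7, 8.7, 8.7], squeeze=25)

```text
time_s: 3.05
tool_pos: [0.465, 0.2497, 0.2367]
tool_rot: [180.0, -0.0, 89.6]
force: [0.1, 0.6, 0.2]
grip_width: 0.087
grasp_force: 0.0
```

```bash
python3 - <<'E'
from h import *
o=telemetry.get_obs(); print(o['tool_pos'],o['tool_rot'],o['qpos'])
w=snap('wrist','w1.png'); print(w['origin'],w['orientation'])
for d in models.cut_out(w,'roller'):
    print(np.round(d['centre']),round(d['p'],2),d['pixels'].sum(),onz(w,d['centre'],.072).round(4))
E
```

```text
[0.46497774 0.24974728 0.23669765] [ 1.79985129e+02 -1.22916168e-02  8.96370251e+01] [-45.16943523   3.26374778  14.66000238 100.97923465  -0.85443443
  75.84548824 -30.68648477]
[0.46567902 0.3157889  0.38549409] [ 1.65990197e+02 -1.99607922e-02 -3.65750231e-01]
[318. 185.] 0.8 1559 [0.4642 0.2583 0.072 ]
[301. 102.] 0.8 706 [0.448  0.3411 0.072 ]
[412.  67.] 0.76 5654 [0.5556 0.3728 0.072 ]
```

View pics/w1.png

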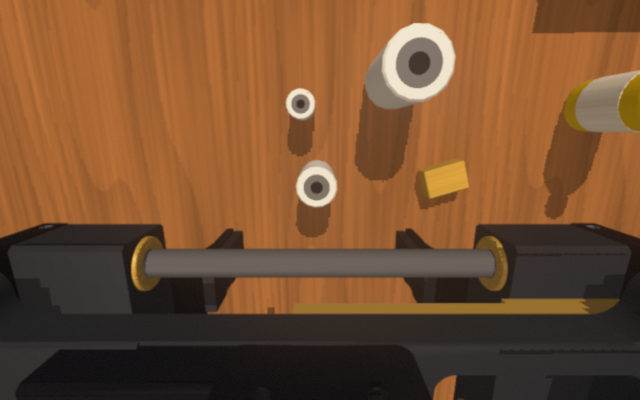

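Wrist view: the medium roller's bore is at about (316,187), the small one at (301,103) and the large one at (419,62). The top-face diameter of about 40 px fits 44 mm, and the roller axis is at about (0.4626, 0.2565).

>>> drive_tool(angular=[[0, 0, 0], [0, 0, 0], [0, 0, 0], [0, 0, 0], [0, 0.1247, 0], [0, 0.1247, 0], [0, 0.1247, 0], [0, 0.1247, 0], [0, 0.1247, 0], [0, 0.1247, 0], [0, 0.1247, 0], [0, 0, 0], [0, 0, 0]], delta_pos=[[-1.65, -0.05, 3.47], [-1.65, -0.05, 3.47], [-1.65, -0.05, 3.47], [-1.65, -0.05, 3.47], [0, 0, 0], [0, 0, 0], [0, 0, 0], [0, 0, 0], [0, 0, 0], [0, 0, 0], [0, 0, 0], [0, 0, 0], [0, 0, 0]], gripper=[8.7, 8.7, 8.7, 8.7, 8.7, 8.7, 8.7, 8.7, 8.7, 8.7, 8.7, 8.7, 8.7])

```text
time_s: 4.45
tool_pos: [0.4625, 0.1833, 0.0971]
tool_rot: [-179.9, -49.9, 89.6]
force: [0.2, -0.3, -0.3]
grip_width: 0.0869
grasp_force: 0.0
```

```bash
python3 - <<'E'
from h import *
o=telemetry.get_obs(); print(o['tool_pos'],o['tool_rot'],o['qpos'])
M=R.from_euler('xyz',o['tool_rot'],degrees=True).as_matrix(); print(M.round(3))
w=snap('wrist')
c=onz(w,[316.5,187],.072)
for d in models.cut_out(w,'roller'):
    r,cc=np.where(d['pixels']); print(np.round(d['centre']),round(d['p'],2),cc.min(),cc.max(),onz(w,d['centre'],.04).round(4))
g=np.array([.4626,.2563,.037]); t=g+M[:,2]*.005
print('delta tool cm',(M.T@(t-o['tool_pos'])*100).round(2))
E
```

```text
[0.462546   0.18334606 0.09707917] [-179.9190532   -49.8558272    89.59530948] [-15.77886891  15.75076443  25.43037996 123.09400663 -61.03764894
  70.74641448  45.83751909]
[[ 0.005  1.     0.004]
 [ 0.645 -0.006  0.764]
 [ 0.764 -0.001 -0.645]]
[318. 204.] 0.94 290 347 [0.4627 0.2591 0.04  ]
[302. 143.] 0.88 286 317 [0.4471 0.3327 0.04  ]
[409.  99.] 0.56 369 456 [0.5644 0.4032 0.04  ]
delta tool cm [ 0.11 -0.03  9.95]
```

>>> drive_tool(angular=[[0, 0, 0], [0, 0, 0], [0, 0, 0], [0, 0, 0], [0, 0, 0], [0, 0, 0], [0, 0, 0], [0, 0, 0], [0, 0, 0], [0, 0, 0], [0, 0, 0], [0, 0, 0], [0, 0, 0]], delta_pos=[[0.1, 0, 2.0], [0, 0, 2.0], [0, 0, 2.0], [0, 0, 2.0], [0, 0, 1.95], [0, 0, 0], [0, 0, 0], [0, 0, 0], [0, 0, 0], [0, 0, 0], [0, 0, 0], [0, 0, 0], [0, 0, 0]], gripper=[8.7, 8.7, 8.7, 8.7, 8.7, 8.7, 4, 4, 4, 4, 4, 4, 4], squeeze=25)

```text
time_s: 5.85
tool_pos: [0.463, 0.2606, 0.0347]
tool_rot: [-180.0, -50.0, 89.7]
force: [0.4, -0.8, 2.0]
grip_width: 0.043
grasp_force: 25.0
```

>>> drive_tool(angular=[[0, 0, 0], [0, 0, 0], [0, 0, 0], [0, 0, 0], [0, 0, 0], [0, 0, 0], [0, -0.1247, 0], [0, -0.1247, 0], [0, -0.1247, 0], [0, -0.1247, 0], [0, -0.1247, 0], [0, -0.1247, 0], [0, -0.1247, 0]], delta_pos=[[1.5, 0, -1.3], [3.12, 0, -2.63], [3.12, 0, -2.63], [3.12, 0, -2.63], [3.12, 0, -2.63], [3.12, 0, -2.63], [0, 0, 0], [0, 0, 0], [0, 0, 0], [0, 0, 0], [0, 0, 0], [0, 0, 0], [0, 0, 0]], gripper=[4, 4, 4, 4, 4, 4, 4, 4, 4, 4, 4, 4, 4])

```text
time_s: 7.15
tool_pos: [0.4631, 0.2596, 0.2591]
tool_rot: [179.9, 0.3, 89.6]
force: [0.1, -0.9, -1.5]
grip_width: 0.0435
grasp_force: 25.0
```

>>> drive_tool(angular=[[0, 0, 0], [0, 0, 0], [0, 0, 0], [0, 0, 0], [0, 0, 0], [0, 0, 0], [0, 0, 0], [0, 0, 0], [0, 0, 0], [0, 0, 0], [0, 0, 0], [0, 0, 0], [0, 0, 0]], delta_pos=[[-4.1, 0.43, 0], [-4.1, 0.43, 0], [-4.1, 0.43, 0], [-4.1, 0.43, 0], [-4.1, 0.43, 0], [-4.1, 0.43, 0], [-4.1, 0.43, 0], [-4.1, 0.43, 0], [-4.1, 0.43, 0], [-4.1, 0.43, 0], [-4.1, 0.43, 0], [0, 0, 0], [0, 0, 0]], gripper=[4, 4, 4, 4, 4, 4, 4, 4, 4, 4, 4, 4, 4])

```text
time_s: 8.45
tool_pos: [0.5069, -0.1924, 0.2578]
tool_rot: [-179.9, -0.0, 89.5]
force: [0.1, 0.6, -1.5]
grip_width: 0.0433
grasp_force: 25.0
```

```bash
python3 - <<'E'
from h import *
o=telemetry.get_obs(); print(o['tool_pos'],o['tool_rot'],o['qpos'],o['force'],o['grip_width'])
w=snap('wrist','w2.png'); print(w['origin'],w['orientation'])
E
```

```text
[ 0.50692305 -0.19236643  0.25784905] [-1.79919494e+02 -3.21465778e-02  8.94832320e+01] [-11.86453358   4.60861723  31.79550278  97.75108121  -2.48047999
  78.42680098  19.83279554] [ 0.13979969  0.64311032 -1.52819446] 0.04330169367715698
[ 0.50805142 -0.12637397  0.40664437] [ 1.66009574e+02  7.60551047e-02 -5.17667377e-01]
```

View pics/w2.png

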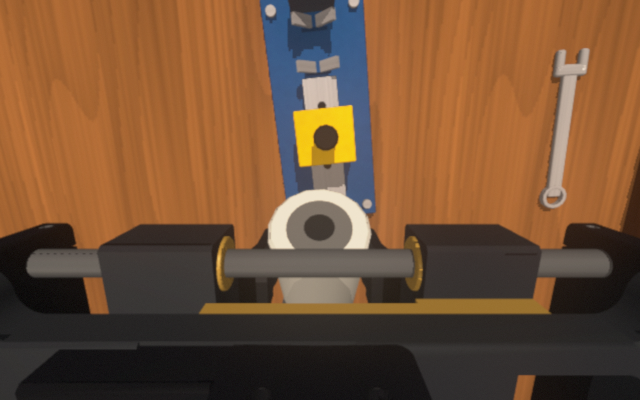

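Wrist view: the roller is held, with its end at (319,228). The fixture runs from (265,0) to (375,210), with the tailstock at (325,136), knob at (326,138), next hole at (322,104), yokes at (318,64) and (313,20) and the stop at the top edge. I'll fit its pose.

```bash
cat > fit.py <<'E'
from h import *
from scipy.optimize import least_squares
def fit(w,lo=0,hi=190,dy=0.0,v=True):
    im=w['pixels']; hsv=cv2.cvtColor(im,cv2.COLOR_RGB2HSV)
    ye=cv2.inRange(hsv,(24,180,150),(36,255,255)); n,l,s,_=cv2.connectedComponentsWithStats(ye)
    k=1+np.argmax(s[1:,4]); cs=cv2.findContours((l==k).astype(np.uint8),cv2.RETR_EXTERNAL,cv2.CHAIN_APPROX_NONE)[0][0]
    hull=cv2.convexHull(cs)
    quad=cv2.boxPoints(cv2.minAreaRect(hull)); quad=quad[np.argsort(quad[:,1])]
    bl=cv2.inRange(hsv,(100,120,40),(125,255,255)); n,l,s,_=cv2.connectedComponentsWithStats(bl)
    bl=l==(1+np.argmax(s[1:,4])); L=[];Rr=[]
    for r in range(lo,hi,4):
        c=np.where(bl[r])[0]
        if len(c)>20: L.append([c.min()-.5,r]); Rr.append([c.max()+.5,r])
    PL=np.array([onz(w,u,.012)[:2] for u in L]); PR=np.array([onz(w,u,.012)[:2] for u in Rr])
    Q=np.array([onz(w,u,.072)[:2] for u in quad])
    def f(p):
        c,s=np.cos(p[2]),np.sin(p[2]); T=lambda P:(P-p[:2])@np.array([[c,-s],[s,c]])
        return np.r_[T(PL)[:,0]+.06,T(PR)[:,0]-.06, 10*(T(Q).mean(0)-[0,-.021+dy])]
    r=least_squares(f,[.5,-.1,0],loss='soft_l1',f_scale=.002)
    if v: print('quad',quad.round(1).tolist(),'sides mm',[np.linalg.norm(a-b).round(4) for a,b in((Q[0],Q[1]),(Q[2],Q[3]))],'resid',np.abs(r.fun).max().round(4),np.median(np.abs(r.fun)).round(4),'width',np.round(np.median(np.linalg.norm(PL-PR,axis=1)),4))
    x,y,a=r.x; print('fixture',r.x[:2].round(4),'yaw',np.degrees(a).round(2))
    def W(fx,fy,z): return np.array([x+np.cos(a)*fx-np.sin(a)*fy,y+np.sin(a)*fx+np.cos(a)*fy,z])
    return W,a
E
python3 - <<'E'
from fit import *
w=snap('wrist'); W,a=fit(w)
for n,q in(('knobtop',(0,-.021,.110)),('hole',(0,.014,.032)),('lipR58',(.024,.058,.046)),('lipL58',(-.024,.058,.046)),('lipR106',(.024,.106,.046)),('seat',(0,.082,.056)),('cornerSE',(.06,-.13,.012))):
    print(n,proj(w,W(*q)).round(1),W(*q).round(4))
E
```

```text
quad [[350.5, 107.5999984741211], [294.20001220703125, 113.19999694824219], [355.79998779296875, 160.89999389648438], [299.6000061035156, 166.5]] sides mm [np.float64(0.06), np.float64(0.0626)] resid 0.0905 0.0018 width 0.1171
fixture [ 0.5122 -0.1132] yaw 5.52
knobtop [325.7 138.7] [ 0.5142 -0.1341  0.11  ]
hole [321.5 106.6] [ 0.5108 -0.0992  0.032 ]
lipR58 [339.2  61.8] [ 0.5305 -0.0531  0.046 ]
lipL58 [296.   66.7] [ 0.4827 -0.0577  0.046 ]
lipR106 [335.3  13.3] [ 0.5259 -0.0053  0.046 ]
seat [315.1  37.8] [ 0.5043 -0.0315  0.056 ]
cornerSE [375.9 213.3] [ 0.5844 -0.2368  0.012 ]
```

>>> drive_tool(angular=[[0, 0, -0.105], [0, 0, 0], [0, 0, 0], [0, 0, 0]], delta_pos=[[3.7, 0, 2.0], [3.7, 0, 2.0], [0, 0, 0], [0, 0, 0]], gripper=[4, 4, 4, 4])

```text
time_s: 8.95
tool_pos: [0.5039, -0.1151, 0.2179]
tool_rot: [-179.9, -0.0, 96.0]
force: [0.2, -0.4, -1.4]
grip_width: 0.0432
grasp_force: 25.0
```

```bash
python3 - <<'E'
from fit import *
o=telemetry.get_obs(); print(o['tool_pos'],o['tool_rot'])
w=snap('wrist'); cv2.imwrite('pics/w3.png',cv2.resize(w['pixels'][0:230,200:440],None,fx=2.6,fy=2.6,interpolation=cv2.INTER_CUBIC)[:,:,::-1])
W,a=fit(w,0,150)
for n,q in(('knobtop',(0,-.021,.110)),('hole',(0,.014,.032)),('lipR58',(.024,.052,.046)),('lipL58',(-.024,.052,.046)),('lipR106',(.024,.112,.046)),('stopR',(.025,.120,.057)),('stopL',(-.025,.120,.057)),('NW',(-.06,.14,.012)),('NE',(.06,.14,.012))):
    u=proj(w,W(*q)); print(n,u.round(1),'crop',((u-[200,0])*2.6).round(0),W(*q).round(4))
E
```

```text
[ 0.50388115 -0.11507012  0.21794781] [-1.79935686e+02 -3.39428585e-02  9.59630019e+01]
quad [[331.0, 189.0], [357.0, 189.0], [357.0, 201.0], [331.0, 201.0]] sides mm [np.float64(0.0259), np.float64(0.0261)] resid 0.0248 0.0038 width 0.1163
fixture [ 0.5214 -0.091 ] yaw 13.62
knobtop [344.6 204.6] crop [376. 532.] [ 0.5264 -0.1114  0.11  ]
hole [335.3 156.8] crop [352. 408.] [ 0.5181 -0.0774  0.032 ]
lipR58 [354.8 117.8] crop [402. 306.] [ 0.5325 -0.0348  0.046 ]
lipL58 [308.4 124.3] crop [282. 323.] [ 0.4858 -0.0461  0.046 ]
lipR106 [348.3  54.6] crop [386. 142.] [0.5184 0.0235 0.046 ]
stopR [349.5  42.3] crop [389. 110.] [0.5174 0.0315 0.057 ]
stopL [296.7  50.1] crop [251. 130.] [0.4689 0.0197 0.057 ]
NW [264.7  45.3] crop [168. 118.] [0.4301 0.0309 0.012 ]
NE [376.2  28.7] crop [458.  75.] [0.5468 0.0592 0.012 ]
```

View pics/w3.png

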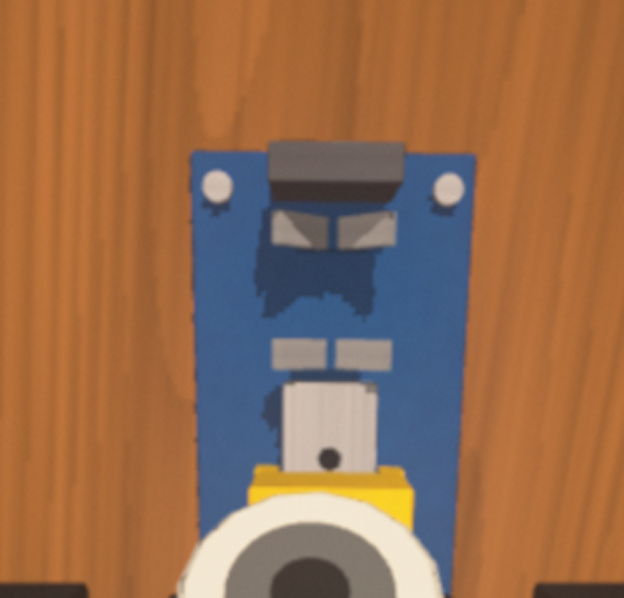

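The crop shows the plate corners at (192,152) and (476,155), the stop's front top edge at row 181 (270–404) and its back edge at row 142. The near yoke lips span x 272–391, rows 340–371. The rail end corners are (284,381) and (378,381), and the hole is at (330,459). I'll fit from these.

```bash
python3 - <<'E'
from h import *
from scipy.optimize import least_squares
w=snap('wrist'); o=telemetry.get_obs()
C=[((192,152),(-60,140,12)),((476,155),(60,140,12)),((269,142),(-25,134,57)),((402,142),(25,134,57)),((270,182),(-25,120,57)),((404,181),(25,120,57)),((330,459),(0,14,32)),((284,381),(-20,46,32)),((378,381),(20,46,32)),((272,340),(-24,64,46)),((391,340),(24,64,46)),((272,371),(-24,52,46)),((392,371),(24,52,46))]
U=np.array([((c[0]+.5)/2.6-.5+200,(c[1]+.5)/2.6-.5) for c,_ in C]); F=np.array([f for _,f in C])/1e3
def W(p,F): 
    c,s=np.cos(p[2]),np.sin(p[2]); F=np.atleast_2d(F); return np.c_[p[0]+c*F[:,0]-s*F[:,1],p[1]+s*F[:,0]+c*F[:,1],F[:,2]]
f=lambda p:(np.array([proj(w,X) for X in W(p,F)])-U).ravel()
r=least_squares(f,[.51,-.11,.1],loss='soft_l1'); p=r.x
print(p[:2].round(4),np.degrees(p[2]).round(2)); print(f(p).reshape(-1,2).round(1).tolist())
np.save('fix.npy',p)
print('seat',W(p,[0,.082,.056]).round(4),'knob',W(p,[0,-.021,.097]).round(4))
# roller's near end in view: bore ends seen? predict roller axis in tool assuming grasp
M=R.from_euler('xyz',o['tool_rot'],degrees=True).as_matrix(); g=o['tool_pos']-M[:,2]*.005
ax=M@R.from_euler('y',-50,degrees=True).as_matrix()@np.array([0,0,-1.])
for s in(30,32,34,36,38): print(s,'end proj',proj(w,g+ax*s/1e3).round(1),(g+ax*s/1e3).round(3))
cc=((310+.5)/2.6+199.5,(590)/2.6); print('bore seen approx',cc)
E
```

```text
[ 0.513  -0.1155] 5.31
[[-1.0, -0.6], [0.3, -0.7], [-0.5, -0.4], [1.2, 0.1], [-0.8, 0.2], [-0.1, 1.1], [-0.0, -0.1], [-0.2, 0.8], [0.2, 1.1], [0.2, -0.3], [0.7, 0.1], [0.2, -0.4], [-0.1, -0.0]]
seat [[ 0.5054 -0.0339  0.056 ]] knob [[ 0.5149 -0.1364  0.097 ]]
30 end proj [318.4 232.9] [ 0.502 -0.095  0.243]
32 end proj [318.4 230.6] [ 0.502 -0.093  0.245]
34 end proj [318.4 228.1] [ 0.502 -0.092  0.246]
36 end proj [318.4 225.7] [ 0.502 -0.09   0.247]
38 end proj [318.4 223.1] [ 0.502 -0.089  0.248]
bore seen approx (318.9230769230769, 226.9230769230769)
```

>>> drive_tool(angular=[[0, 0, 0], [0, 0, 0], [0, 0, 0.011], [0, -0.1396, 0], [0, -0.1396, 0], [0, -0.1396, 0], [0, -0.1396, 0], [0, -0.1396, 0], [0, 0, 0], [0, 0, 0]], delta_pos=[[3.97, 0.5, 0], [3.97, 0.5, 0], [0, 0, 0], [0, 0, 0], [0, 0, 0], [0, 0, 0], [0, 0, 0], [0, 0, 0], [0, 0, 0], [0, 0, 0]], gripper=[4, 4, 4, 4, 4, 4, 4, 4, 4, 4])

```text
time_s: 10.05
tool_pos: [0.5066, -0.0381, 0.2185]
tool_rot: [-180.0, 39.9, 95.0]
force: [0.5, -0.8, -1.2]
grip_width: 0.0433
grasp_force: 25.0
```

```bash
cat > go.py <<'E'
from h import *
import sys
# usage: go.py fx fy z (mm, TCP target in fixture) -> tool deltas cm
p=np.load('fix.npy'); f=np.array(sys.argv[1:4],float)/1e3
c,s=np.cos(p[2]),np.sin(p[2]); t=np.array([p[0]+c*f[0]-s*f[1],p[1]+s*f[0]+c*f[1],f[2]])
o=telemetry.get_obs(); M=R.from_euler('xyz',o['tool_rot'],degrees=True).as_matrix()
F=np.array([[c,-s,0],[s,c,0],[0,0,1]])
print('tcp',o['tool_pos'].round(4),o['tool_rot'].round(2),'force',o['force'].round(1),'grip',o['grip_width'].round(4))
print('delta tool cm',(M.T@(t-o['tool_pos'])*100).round(2),'; world up in tool',M[2].round(3))
print('tool axes in fixture\n',(F.T@M).round(3))
print('tcp in fixture mm',((F.T@(o['tool_pos']-[p[0],p[1],0]))*1e3).round(1),'q',o['qpos'].round(0))
E
python3 go.py 0 80.8 112
```

```text
Traceback (most recent call last):
  File "go.py", line 8, in <module>
    print('tcp',o['tool_pos'].round(4),o['tool_rot'].round(2),'force',o['force'].round(1),'grip',o['grip_width'].round(4))
                                                                                                 ^^^^^^^^^^^^^^^^^^^^^
AttributeError: 'float' object has no attribute 'round'
```

```bash
sed -i "s/o\['grip_width'\].round(4)/o['grip_width']/" go.py; python3 go.py 0 80.8 112
```

```text
tcp [ 0.5066 -0.0381  0.2185] [-179.95   39.87   95.04] force [ 0.5 -0.8 -1.2] grip 0.0433453764829417
delta tool cm [ 7.06 -0.08  7.98] ; world up in tool [-0.641 -0.001 -0.768]
tool axes in fixture
 [[ 0.004  1.    -0.004]
 [ 0.768 -0.005 -0.641]
 [-0.641 -0.001 -0.768]]
tcp in fixture mm [  0.8  77.7 218.5] q [-35.   7.  12. 109.  37.  81. -30.]
```

>>> drive_tool(angular=[[0, 0, 0], [0, 0, 0], [0, 0, 0], [0, 0, 0], [0, 0, 0]], delta_pos=[[2.35, -0.03, 2.66], [2.35, -0.03, 2.66], [2.35, -0.02, 2.66], [0, 0, 0], [0, 0, 0]], gripper=[4, 4, 4, 4, 4])

```text
time_s: 10.55
tool_pos: [0.5059, -0.0369, 0.1137]
tool_rot: [179.9, 40.0, 94.8]
force: [1.0, -0.6, -0.2]
grip_width: 0.0431
grasp_force: 25.0
```

```bash
python3 go.py 0 80.8 52.7; python3 - <<'E'
from h import *
a=snap('wrist')['pixels']; b=snap('scene')['pixels'][140:230,200:340]
o=np.zeros((400+400,640,3),np.uint8); o[:400]=a; o[400:,:622]=cv2.resize(b,(622,400),interpolation=cv2.INTER_CUBIC)
cv2.imwrite('pics/w4.png',cv2.resize(o,None,fx=.75,fy=.75)[:,:,::-1])
E
```

```text
tcp [ 0.5059 -0.0369  0.1137] [179.9   39.98  94.78] force [ 1.  -0.6 -0.2] grip 0.04314063694989289
delta tool cm [ 4.06 -0.04  4.55] ; world up in tool [-0.642  0.001 -0.766]
tool axes in fixture
 [[ 0.007  1.    -0.004]
 [ 0.766 -0.008 -0.642]
 [-0.642  0.001 -0.766]]
tcp in fixture mm [  0.3  78.9 113.7] q [-35.  15.  12. 114.  37.  71. -37.]
```

View pics/w4.png

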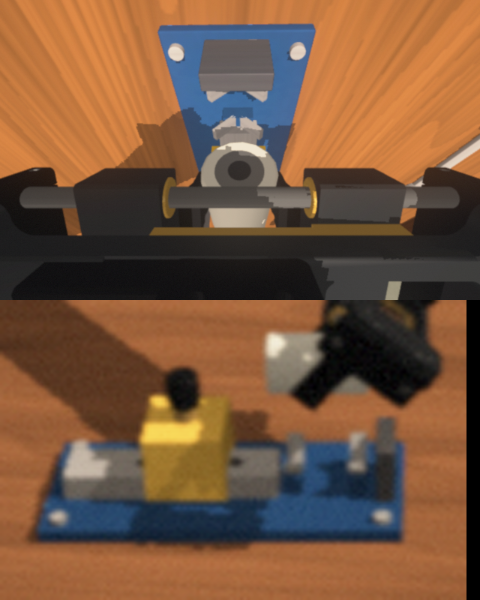

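Wrist: the roller end is centred at about (320,225), in line with the cradle and stop. Scene: the roller is level above the cradle and clear of the knob. Descending.

>>> drive_tool(angular=[[0, 0, 0.009], [0, 0, 0], [0, 0, 0], [0, 0, 0], [0, 0, 0], [0, 0, 0], [0, 0, 0]], delta_pos=[[0.93, -0.01, 1.04], [0.93, -0.01, 1.04], [0.93, -0.01, 1.04], [0.47, -0.01, 0.52], [0.47, 0, 0.52], [0, 0, 0], [0, 0, 0]], gripper=[4, 4, 4, 4, 4, 4, 4])

```text
time_s: 11.35
tool_pos: [0.505, -0.0332, 0.0562]
tool_rot: [179.6, 40.0, 94.4]
force: [-0.1, 0.1, -2.0]
grip_width: 0.043
grasp_force: 25.0
```

```bash
python3 go.py 0 80.8 52.4
```

```text
tcp [ 0.505  -0.0332  0.0562] [179.58  40.01  94.39] force [-0.1  0.1 -2. ] grip 0.042981600169221756
delta tool cm [0.1  0.03 0.41] ; world up in tool [-0.643  0.006 -0.766]
tool axes in fixture
 [[ 0.012  1.    -0.003]
 [ 0.766 -0.011 -0.643]
 [-0.643  0.006 -0.766]]
tcp in fixture mm [-0.3 82.7 56.2] q [-35.  20.  11. 116.  38.  65. -42.]
```

>>> drive_tool(angular=[[0, 0, -0.016], [0, 0, 0], [0, 0, 0], [0, 0, 0]], delta_pos=[[0.05, 0.03, 0.2], [0.05, 0, 0.19], [0, 0, 0], [0, 0, 0]], gripper=[4, 4, 4, 4])

```text
time_s: 11.75
tool_pos: [0.5054, -0.0349, 0.0526]
tool_rot: [-179.7, 40.0, 95.5]
force: [-0.6, 0.9, -1.8]
grip_width: 0.0434
grasp_force: 25.0
```

```bash
python3 go.py 0 80.8 52.4
```

```text
tcp [ 0.5054 -0.0349  0.0526] [-179.68   39.98   95.55] force [-0.6  0.9 -1.8] grip 0.0433501992269521
delta tool cm [0.   0.   0.03] ; world up in tool [-0.643 -0.004 -0.766]
tool axes in fixture
 [[-0.003  1.    -0.003]
 [ 0.766  0.001 -0.643]
 [-0.643 -0.004 -0.766]]
tcp in fixture mm [-0.  81.  52.6] q [-35.  20.  11. 116.  38.  65. -41.]
```

>>> drive_tool(angular=[[0, 0, 0], [0, 0, 0], [0, 0, 0], [0, 0, 0]], delta_pos=[[0.032, 0, 0.038], [0.032, 0, 0.038], [0.032, 0, 0.038], [0, 0, 0]], gripper=[4, 4, 4, 4])

```text
time_s: 12.15
tool_pos: [0.5053, -0.0351, 0.0522]
tool_rot: [-179.7, 40.1, 95.5]
force: [-2.7, 1.3, 8.2]
grip_width: 0.043
grasp_force: 25.0
```

Seated with about 10 N of contact. Releasing and backing out along the fingers.

>>> drive_tool(angular=[[0, 0, 0], [0, 0, 0], [0, 0, 0], [0, 0, 0], [0, 0, 0], [0, 0, 0], [0, 0, 0], [0, 0, 0], [0, 0, 0], [0, 0, 0], [0, 0, 0]], delta_pos=[[0, 0, 0], [0, 0, 0], [0, 0, 0], [0, 0, 0], [0, 0, -1], [0, 0, -2], [0, 0, -3], [0, 0, -3], [0, 0, -3], [0, 0, -3], [0, 0, 0]], gripper=[5, 6, 6.5, 6.5, 6.5, 6.5, 6.5, 6.5, 6.5, 6.5, 6.5])

```text
time_s: 13.25
tool_pos: [0.4987, 0.0657, 0.169]
tool_rot: [179.9, 39.7, 95.6]
force: [1.2, -1.1, -0.1]
grip_width: 0.0648
grasp_force: 0.0
```

```bash
python3 go.py 0 -21 170; python3 - <<'E'
from h import *
q=snap('wrist'); a=q['pixels']; p=snap('scene'); b=p['pixels'][140:230,200:340]
o=np.zeros((800,640,3),np.uint8); o[:400]=a; o[400:,:622]=cv2.resize(b,(622,400),interpolation=cv2.INTER_CUBIC)
cv2.imwrite('pics/w5.png',cv2.resize(o,None,fx=.75,fy=.75)[:,:,::-1])
f=np.load('fix.npy'); c,s=np.cos(f[2]),np.sin(f[2]); W=lambda x,y,z:np.array([f[0]+c*x-s*y,f[1]+s*x+c*y,z])
for n,X in(('rol end tail axis',(0,.046,.056)),('rol end stop',(0,.118,.056)),('rol top tail',(0,.046,.078)),('rol top stop',(0,.118,.078)),('stop top front',(0,.12,.057)),('stop back R',(.025,.134,.057)),('rolside +x tail',(.022,.046,.056)),('rolside +x stop',(.022,.118,.056))):
    u=proj(p,W(*X)); v=proj(q,W(*X)); print(n,'scene view',(((u-[200,140])*4.444+[0,400])*.75).round(0),'wrist view',(v*.75).round(0))
E
```

```text
tcp [0.4987 0.0657 0.169 ] [179.91  39.74  95.58] force [ 1.2 -1.1 -0.1] grip 0.06484264712802722
delta tool cm [-15.66  -0.37  12.88] ; world up in tool [-0.639  0.001 -0.769]
tool axes in fixture
 [[-0.004  1.     0.005]
 [ 0.769  0.006 -0.639]
 [-0.639  0.001 -0.769]]
tcp in fixture mm [  2.6 181.8 169. ] q [-41.  14.   7. 107.  33.  82. -39.]
rol end tail axis scene view [274. 437.] wrist view [237. 164.]
rol end stop scene view [370. 436.] wrist view [236. 132.]
rol top tail scene view [272. 412.] wrist view [237. 177.]
rol top stop scene view [370. 411.] wrist view [236. 146.]
stop top front scene view [373. 435.] wrist view [236. 131.]
stop back R scene view [391. 454.] wrist view [258. 124.]
rolside +x tail scene view [272. 453.] wrist view [251. 164.]
rolside +x stop scene view [370. 453.] wrist view [254. 132.]
```

View pics/w5.png

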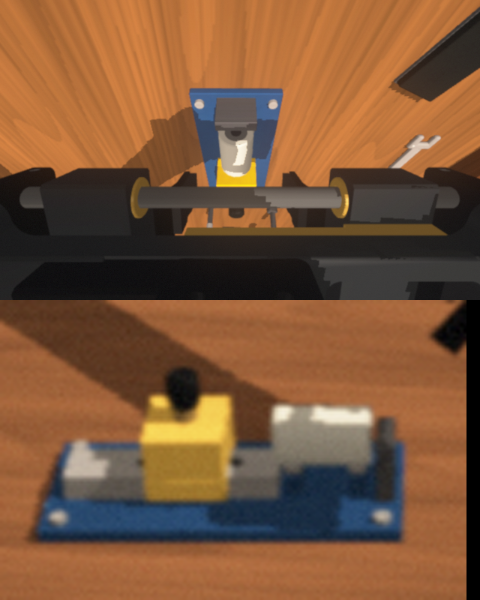

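The roller lies in the cradle; in the scene crop it spans columns 272–372 against a predicted 272–370, so it is centred to about 1 mm. Next is the knob.

>>> drive_tool(angular=[[0, 0.1396, 0], [0, 0.1396, 0], [0, 0.1396, 0], [0, 0.1396, 0], [0, 0.1396, 0], [0, 0, 0], [0, 0, 0], [0, 0, 0], [0, 0, 0], [0, 0, 0], [0, 0, 0], [0, 0, 0]], delta_pos=[[0, 0, 0], [0, 0, 0], [0, 0, 0], [0, 0, 0], [0, 0, 0], [-4.0, -0.05, 0], [-4.0, -0.05, 0], [-4.0, -0.05, 0], [-4.0, -0.05, 0], [-4.0, -0.05, 0], [0, 0, 0], [0, 0, 0]], gripper=[6.5, 6.5, 6.5, 6.5, 6.5, 6.5, 6.5, 6.5, 6.5, 6.5, 6.5, 6.5])

```text
time_s: 14.55
tool_pos: [0.5116, -0.1398, 0.1647]
tool_rot: [-179.6, -0.0, 95.1]
force: [-0.3, -0.0, -0.7]
grip_width: 0.0648
grasp_force: 0.0
```

```bash
python3 go.py 0 -21 94; python3 - <<'E'
from h import *
for n in('scene','wrist'):
    p=snap(n); print(n,[(np.round(d['centre'],1),round(d['p'],2),onz(p,d['centre'],.097).round(4)) for d in models.search_frame(p,'knob')])
    f=np.load('fix.npy'); c,s=np.cos(f[2]),np.sin(f[2]); print(proj(p,[f[0]+s*.021,f[1]-c*.021,.097]))
E
```

```text
tcp [ 0.5116 -0.1398  0.1647] [-1.7959e+02 -3.0000e-02  9.5110e+01] force [-0.3 -0.  -0.7] grip 0.0647705298793419
delta tool cm [0.3  0.41 7.07] ; world up in tool [ 0.    -0.007 -1.   ]
tool axes in fixture
 [[ 0.004  1.    -0.007]
 [ 1.    -0.004  0.   ]
 [ 0.    -0.007 -1.   ]]
tcp in fixture mm [ -3.6 -24.1 164.7] q [-11.   7.  25. 106.  -3.  68.  20.]
scene [(array([184.2, 173.3]), 0.73, array([ 0.5573, -0.2991,  0.097 ])), (array([252. , 165.9]), 0.48, array([ 0.51  , -0.1423,  0.097 ])), (array([264.5, 196.7]), 0.32, array([ 0.6382, -0.0857,  0.097 ]))]
[253.92371588 167.05015851]
wrist [(array([324.4, 217.9]), 0.94, array([ 0.5162, -0.1358,  0.097 ]))]
[322.615461   218.55109928]
```

>>> drive_tool(angular=[[0, 0, 0], [0, 0, 0], [0, 0, 0], [0, 0, 0], [0, 0, 0], [0, 0, 0], [0, 0, 0], [0, 0, 0]], delta_pos=[[0.3, 0.45, 0], [0, 0, 2], [0, 0, 2], [0, 0, 2], [0, 0, 1.05], [0, 0, 0], [0, 0, 0], [0, 0, 0]], gripper=[6.5, 6.5, 6.5, 6.5, 6.5, 6.5, 6.5, 6.5])

```text
time_s: 15.55
tool_pos: [0.5179, -0.1348, 0.0966]
tool_rot: [-179.9, 0.0, 95.4]
force: [0.3, -0.1, -0.2]
grip_width: 0.0652
grasp_force: 0.0
```

```bash
python3 go.py 0 -21 94;python3 - <<'E'
from h import *
p=snap('wrist'); print([(np.round(d['centre'],1),round(d['p'],2),onz(p,d['centre'],.097).round(4)) for d in models.search_frame(p,'knob')])
E
```

```text
tcp [ 0.5179 -0.1348  0.0966] [-1.7986e+02  1.0000e-02  9.5360e+01] force [ 0.3 -0.1 -0.2] grip 0.06517738210702553
delta tool cm [-0.13 -0.31  0.26] ; world up in tool [-0.    -0.002 -1.   ]
tool axes in fixture
 [[-0.001  1.    -0.002]
 [ 1.     0.001 -0.   ]
 [-0.    -0.002 -1.   ]]
tcp in fixture mm [  3.2 -19.7  96.6] q [-11.  12.  25. 110.  -6.  60.  22.]
[(array([312.6, 241.5]), 0.77, array([ 0.5141, -0.1265,  0.097 ]))]
```

>>> drive_tool(angular=[[0, 0, 0], [0, 0, 0], [0, 0, 0], [0, 0, 0], [0, 0, 0], [0, 0, 0], [0, 0, 0], [0, 0, 0], [0, 0, 0]], delta_pos=[[-0.1, -0.25, 0.25], [0, 0, 0], [0, 0, 0], [0, 0, 0], [0, 0, 0], [0, 0, 0], [0, 0, 0], [0, 0, 0], [0, 0, 0]], gripper=[6.5, 6.5, 4, 3, 2.2, 2.2, 2.2, 2.2, 2.2], squeeze=40)

```text
time_s: 16.55
tool_pos: [0.5137, -0.1361, 0.0929]
tool_rot: [-179.6, -0.0, 95.3]
force: [-3.0, 0.4, 2.1]
grip_width: 0.0239
grasp_force: 32.4
```

```bash
python3 go.py 0 -21 94
```

```text
tcp [ 0.5137 -0.1361  0.0929] [-1.7963e+02 -3.0000e-02  9.5340e+01] force [-3.   0.4  2.1] grip 0.02387573671699041
delta tool cm [-0.04  0.12 -0.12] ; world up in tool [ 0.    -0.006 -1.   ]
tool axes in fixture
 [[-0.001  1.    -0.006]
 [ 1.     0.001  0.   ]
 [ 0.    -0.006 -1.   ]]
tcp in fixture mm [ -1.2 -20.6  92.9] q [-10.  12.  25. 110.  -5.  60.  22.]
```

>>> drive_tool(angular=[[0, 0, 0], [0, 0, 0], [0, 0, 0], [0, 0, 0], [0, 0, 0], [0, 0, 0], [0, 0, 0]], delta_pos=[[0, 0, 0], [0, 0.03, -0.3], [0, 0.03, -0.3], [0, 0, -0.4], [0, 0, -0.4], [0, 0, 0], [0, 0, 0]], gripper=[2.2, 2.2, 2.2, 2.2, 2.2, 2.2, 2.2])

```text
time_s: 17.25
tool_pos: [0.5138, -0.1361, 0.1063]
tool_rot: [-179.6, -0.0, 95.3]
force: [-5.7, -1.0, -7.4]
grip_width: 0.0238
grasp_force: 40.0
```

```bash
python3 go.py 0 14 107;python3 - <<'E'
from h import *
o=telemetry.get_obs(); print(o['grasp_force'],o['wrist_torque'])
E
```

```text
tcp [ 0.5138 -0.1361  0.1063] [-1.7958e+02 -3.0000e-02  9.5340e+01] force [-5.7 -1.  -7.4] grip 0.02381507708478273
delta tool cm [ 3.45  0.11 -0.07] ; world up in tool [ 0.001 -0.007 -1.   ]
tool axes in fixture
 [[-0.001  1.    -0.007]
 [ 1.     0.001  0.   ]
 [ 0.001 -0.007 -1.   ]]
tcp in fixture mm [ -1.1 -20.5 106.3] q [-11.  11.  25. 109.  -5.  61.  22.]
39.998403238132596 [-0.35856081  1.17159937 -0.01230572]
```

>>> drive_tool(angular=[[0, 0, 0], [0, 0, 0], [0, 0, 0], [0, 0, 0], [0, 0, 0], [0, 0, 0], [0, 0, 0], [0, 0, 0], [0, 0, 0], [0, 0, 0]], delta_pos=[[0, -0.1, 0], [0.5, 0, 0], [0.5, 0, 0], [0.5, 0, 0], [0.5, 0, 0], [0.5, 0, 0], [0.5, 0, 0], [0.45, 0, 0], [0, 0, 0], [0, 0, 0]], gripper=[2.2, 2.2, 2.2, 2.2, 2.2, 2.2, 2.2, 2.2, 2.2, 2.2])

```text
time_s: 18.25
tool_pos: [0.5104, -0.1003, 0.1067]
tool_rot: [-179.7, -0.1, 95.4]
force: [-5.0, 1.4, -8.6]
grip_width: 0.0235
grasp_force: 40.0
```

```bash
python3 go.py 0 14 107
```

```text
tcp [ 0.5104 -0.1003  0.1067] [-1.7967e+02 -1.1000e-01  9.5400e+01] force [-5.   1.4 -8.6] grip 0.02354023932801897
delta tool cm [-0.14  0.11 -0.03] ; world up in tool [ 0.002 -0.006 -1.   ]
tool axes in fixture
 [[-0.002  1.    -0.006]
 [ 1.     0.002  0.002]
 [ 0.002 -0.006 -1.   ]]
tcp in fixture mm [ -1.1  15.4 106.7] q [-13.   9.  23. 111.  -4.  61.  17.]
```

>>> drive_tool(angular=[[0, 0, 0], [0, 0, 0], [0, 0, 0], [0, 0, 0], [0, 0, 0], [0, 0, 0]], delta_pos=[[-0.05, 0, 0], [0, 0, 0.2], [0, 0, 0.2], [0, 0, 0.2], [0, 0, 0], [0, 0, 0]], gripper=[2.2, 2.2, 2.2, 2.2, 2.2, 2.2])

```text
time_s: 18.85
tool_pos: [0.5105, -0.1008, 0.1008]
tool_rot: [-179.7, -0.1, 95.4]
force: [-5.6, 1.1, -6.2]
grip_width: 0.0232
grasp_force: 40.0
```

```bash
python3 go.py 0 14 93
```

```text
tcp [ 0.5105 -0.1008  0.1008] [-1.7967e+02 -1.3000e-01  9.5390e+01] force [-5.6  1.1 -6.2] grip 0.023161781708115975
delta tool cm [-0.1   0.11  0.77] ; world up in tool [ 0.002 -0.006 -1.   ]
tool axes in fixture
 [[-0.001  1.    -0.006]
 [ 1.     0.001  0.002]
 [ 0.002 -0.006 -1.   ]]
tcp in fixture mm [ -1.1  15.  100.8] q [-13.  10.  23. 111.  -4.  60.  18.]
```

>>> drive_tool(angular=[[0, 0, 0], [0, 0, 0], [0, 0, 0], [0, 0, 0], [0, 0, 0], [0, 0, 0]], delta_pos=[[0, 0, 0.2], [0, 0, 0.2], [0, 0, 0.2], [0, 0, 0.2], [0, 0, 0], [0, 0, 0]], gripper=[2.2, 2.2, 2.2, 2.2, 2.2, 2.2])

```text
time_s: 19.45
tool_pos: [0.5105, -0.1007, 0.0931]
tool_rot: [-179.7, -0.1, 95.4]
force: [-6.6, 2.0, -5.3]
grip_width: 0.0235
grasp_force: 40.0
```

```bash
python3 go.py 0 14 93
```

```text
tcp [ 0.5105 -0.1007  0.0931] [-1.7967e+02 -1.3000e-01  9.5390e+01] force [-6.6  2.  -5.3] grip 0.02349856019213679
delta tool cm [-0.1   0.11  0.01] ; world up in tool [ 0.002 -0.006 -1.   ]
tool axes in fixture
 [[-0.001  1.    -0.006]
 [ 1.     0.001  0.002]
 [ 0.002 -0.006 -1.   ]]
tcp in fixture mm [-1.1 15.  93.1] q [-13.  10.  23. 112.  -5.  60.  18.]
```

>>> drive_tool(angular=[[0, 0, 0], [0, 0, 0], [0, 0, 0], [0, 0, 0]], delta_pos=[[0, 0, 0.07], [0, 0, 0.07], [0, 0, 0], [0, 0, 0]], gripper=[2.2, 2.2, 2.2, 2.2])

```text
time_s: 19.85
tool_pos: [0.5106, -0.1012, 0.0929]
tool_rot: [-179.7, -0.1, 95.4]
force: [-9.3, 1.0, 2.9]
grip_width: 0.0236
grasp_force: 40.0
```

```bash
python3 go.py 0 14 93; python3 - <<'E'
from h import *
p=snap('scene'); cv2.imwrite('pics/w6.png',cv2.resize(p['pixels'][130:230,190:350],(800,500),interpolation=cv2.INTER_CUBIC)[:,:,::-1])
f=np.load('fix.npy'); c,s=np.cos(f[2]),np.sin(f[2]); W=lambda x,y,z:np.array([f[0]+c*x-s*y,f[1]+s*x+c*y,z])
for n,X in(('tail front top +x',(.032,.044,.072)),('tail rear top +x',(.032,-.016,.072)),('tail front top if 0',(.032,.009,.072)),('rol top tail',(0,.046,.078)),('rol top stop',(0,.118,.078)),('knob down ctr',(0,.014,.097))):
    print(n,((proj(p,W(*X))-[190,130])*5).round(0))
E
```

```text
tcp [ 0.5106 -0.1012  0.0929] [-1.7969e+02 -1.3000e-01  9.5370e+01] force [-9.3  1.   2.9] grip 0.02362060077908654
delta tool cm [-0.05  0.1  -0.01] ; world up in tool [ 0.002 -0.005 -1.   ]
tool axes in fixture
 [[-0.001  1.    -0.005]
 [ 1.     0.001  0.002]
 [ 0.002 -0.005 -1.   ]]
tcp in fixture mm [-1.  14.5 92.9] q [-13.  10.  23. 112.  -5.  59.  18.]
tail front top +x [450. 263.]
tail rear top +x [326. 264.]
tail front top if 0 [378. 264.]
rol top tail [458. 218.]
rol top stop [605. 217.]
knob down ctr [391. 185.]
```

View pics/w6.png

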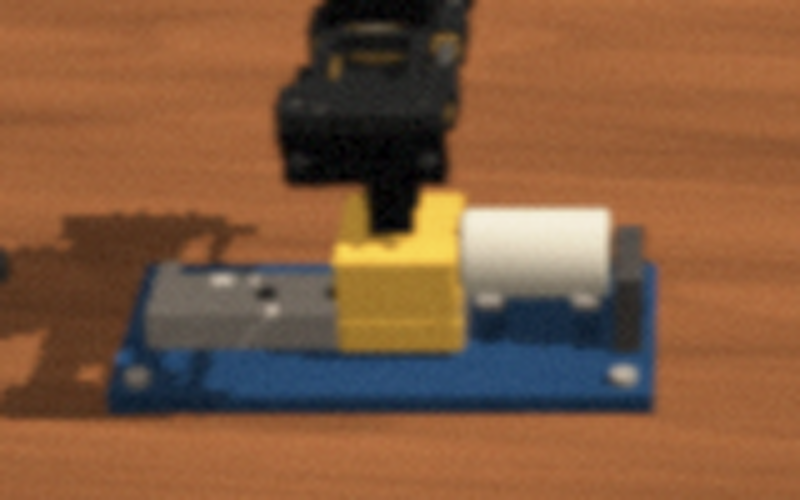

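The scene view shows the tailstock against the roller, its +x face spanning columns 337–463, about 35 mm from before. The freed middle hole is visible at (265,292) and the pin height equals its fully-down value. I'll press lightly, relieve the side load and check that it holds.

>>> drive_tool(angular=[[0, 0, 0], [0, 0, 0], [0, 0, 0], [0, 0, 0], [0, 0, 0]], delta_pos=[[0, -0.06, 0.05], [0, 0, 0.03], [0, 0, 0], [0, 0, 0], [0, 0, 0]], gripper=[2.2, 2.2, 2.2, 2.2, 2.2])

```text
time_s: 20.4
tool_pos: [0.5106, -0.1014, 0.0928]
tool_rot: [-179.8, -0.1, 95.4]
force: [-9.4, 1.1, 6.2]
grip_width: 0.0238
grasp_force: 40.0
```

```bash
python3 go.py 0 14 93
```

```text
tcp [ 0.5106 -0.1014  0.0928] [-1.7976e+02 -1.2000e-01  9.5370e+01] force [-9.4  1.1  6.2] grip 0.023818358941176933
delta tool cm [-0.03  0.1  -0.02] ; world up in tool [ 0.002 -0.004 -1.   ]
tool axes in fixture
 [[-0.001  1.    -0.004]
 [ 1.     0.001  0.002]
 [ 0.002 -0.004 -1.   ]]
tcp in fixture mm [-1.  14.3 92.8] q [-13.  10.  23. 112.  -5.  59.  18.]
```

Pressing down with 6 N, 92.8 mm matches the fully-down height, and the grip is steady. Handing in.

```bash
python3 -c "
from cell import env
print(env.sign_off())"
```

```text
the job is handed in; nothing more can be done
None
```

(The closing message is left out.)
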